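# Set up the sauce station

## Robot

A 6-joint arm with a two-finger parallel gripper is mounted at the origin on the work surface. World frame = base frame: x ahead of the robot, y to its left, z up, the work surface at z = 0. Lengths are in m, angles in degrees, forces in N, time in s.
With the tool pointing down it reaches from about 0.3 to 0.75 m from the base axis. Payload 8.5 kg.
Tool frame: the origin (TCP) lies at the very end of the fingers, on their centre line; the grasp point (between the pads) lies 19 mm behind it (grip_depth is the distance from the TCP to the grasp point, in m); z points along the fingers, y is the direction in which the jaws open and shut (so a half turn about z gives the same grasp; the last joint's range is limited). The gripper opens to 85 mm and grips with 20 to 120 N. Pads are 22 mm wide; open, the fingers measure 114 mm over their backs; the gripper's body (76 mm by 85 mm) begins 54 mm behind the grasp point. The pads swing forward as they close: fully open they stand 13 mm farther back than shut.
Start: joints at [-81.95, 21.807, 74.336, -0, 83.858, -12.336], TCP at [0.192, -0.516, 0.231] pointing down, gripper open.
Joint ranges: [-178.18, 178.18], [-50.72, 133.34], [12.68, 142.11], [-81.47, 261.47], [9.98, 163.14], [-165.26, 165.26]. Speed limits (degrees/s): [136.94, 136.94, 180, 180, 180, 180].

## Interface

Orientations are given as a 3x3 rotation matrix whose columns are the frame's x, y, z axes.
In Python, from rig import observe, get_image, close_job, silhouettes, grip_depth gives the robot as it stands. The module is installed in compiled form; this text tells all that it offers.
- The arm moves only by the shell command python3 -m crank 'ROWS' [FORCE]. ROWS is a JSON object of lists of equal length, an entry for each row: "slide": the shift along the tool's x, y, z in m, a list of three; "roll": the turn about the tool's z in rad; "grip": the finger opening in m, from 0 to 0.0854. A call has exactly 8 rows; each row is the pose to reach, as a shift and turn from the pose commanded when the call began, along the tool's axes at that moment; what a row does not reach only later rows make up. A row lasts 1/10 s, in which the tool goes at most 50 mm and 8.59 degrees, less where a joint would pass 70% of its speed; a pose out of reach is approached as far as the arm can. A call with a gripper value outside its range is refused whole. The fingers move at their own pace and stop on an object; FORCE is the grip in N (left out, the last holds). Time passes only in rows, so rows that repeat a pose let the fingers close, or fill a call up. It gives the time, the measured TCP pose, the force and the opening at its end, in the units of the state.
- observe(): the state, without advancing time (a new reading comes with each control period).
- get_image(name): name is "scene" or "top" or "wrist"; returns a dict with "frame" (420x560x3 uint8, red, green, blue), "fx", "fy", "cx", "cy" (pixels), "xyz" and "rotation" of the camera in the world. Camera axes: x right, y down, z forward; pixel columns grow to the right and rows downward; lengths in m; the calibration is good to about 2 mm. A picture is of the moment at which its call begins. There is no depth.
- close_job(): hands the job in, once; it reports no verdict.
Trained networks look in a picture, given as the dict that the camera call returned (one of the last four; its "shot" number tells which), for a name from the list of things; names that differ only in an ending like _2 or _b are one class to them, and where a whole thing is asked for, a point or a joint stands for the part that bears it (a point fixed in the world has none). Each returns a list of dicts, best first, with "confidence" (0 to 1); they miss things now and then, are a little off and sometimes report something else, mostly with a low value. They report only what shows in the picture. A call takes as long as a camera call. They do not tell look-alikes from the thing itself.
- silhouettes(target, picture): "pixels" (420x560 bool, what is visible of it) and "box" ([centre column, centre row, width, height] in pixels, round what is visible of it).
The state is a dict: "time_s": time; "q": joint angles; "qvel": joint speeds; "joint_efforts": joint torques, N m; "position": TCP position; "tool_rot": TCP orientation; "ft_force": force on the tool from outside, world axes, zero at the start; "wrist_torque": the same for the moment, N m; "grip_width": finger opening in m.
Only numpy, scipy, OpenCV 4.12 (cv2) and the standard library are available. Lean on these libraries where they do the work, as an engineer would, in place of code of your own. Each camera call takes 0.05 s, during which the arm holds its last target.

## Task

Set up the sauce station on the white mat: stand the steel pot in the middle of the round pad with its lid centred on top, stand the squeeze bottle in the middle of the square pad, and stand the shaker on the mat midway between the two pads. Stand the jar on the mat straight behind the bottle, square to the mat (behind is the side away from the robot), with a gap of about 4 cm between bottle and jar. Leave everything upright, and leave the mug where it is.

Things in the scene. Friction and masses are not known exactly. Their poses are not given: they have to be found in the camera images.
- pot: open round stainless-steel sauce pot, straight sided, 60 mm outside diameter, 60 mm tall, 3 mm wall, about 0.2 kg, loose, upright on the table at the start. Origin: centre of its underside; z up.
- lid: flat round dark-steel lid of the pot, disc 72 mm diameter and 4 mm thick with an upright black knob 18 mm in diameter and 24 mm tall on its centre (28 mm tall in all), no rim beneath, about 0.08 kg, loose, lying knob up on the table. Origin: centre of its underside; z up.
- bottle: squeeze bottle, clear rigid plastic cylinder 52 mm in diameter and 100 mm tall with a white pointed nozzle above (128 mm in all), about 0.25 kg, loose, upright on the table. Origin: centre of its underside; z up.
- shaker: white ceramic salt shaker with a domed steel top, 43 mm in diameter, 85 mm tall (the ceramic part 42 mm in diameter up to 62 mm), about 0.15 kg, loose, upright on the table. Origin: centre of its underside; z up.
- jar: small amber glass jar with a blank paper band and a dark steel cap, 56 mm in diameter, 74 mm tall (glass up to 58 mm), about 0.28 kg, loose, upright on the table. Origin: centre of its underside; z up.
- mug: white ceramic mug with a handle, 76 mm in diameter, 85 mm tall, loose, to be left alone. Origin: centre of its underside; z up.
- mat: flat white plastic station mat, 220 x 290 mm, 3 mm thick, fixed on the table. Origin: on the underside (table height), at the midpoint between the two pads (60 mm from the mat's edge nearest the robot, 160 mm from the far edge, midway along its 290 mm length). x points across the mat, away from the robot (within 0.25 rad of world x); y along its length, to the left; z up.
- pad_round: flat round black rubber pad, 84 mm diameter, 4 mm thick, fixed on top of the mat (its top is 7 mm above the table), 100 mm to the left or right of the mat's origin. Origin: centre of its underside, 3 mm above the table; axes as the mat's.
- pad_square: flat square black rubber pad, 82 x 82 mm, 4 mm thick, fixed on top of the mat (its top is 7 mm above the table), 100 mm to the other side of the mat's origin. Origin: centre of its underside, 3 mm above the table; axes as the mat's.
Mind the look-alikes: they are no part of the job. Leave any purple look-alike of the shaker alone. There is more than one size of the bottle; the one meant has the size given above.

How it is judged:
By the outcome, as a careful person would: the job done as asked, in the order asked, and still so for the second after the job is handed in, with the robot touching nothing.
It also fails if it takes over 136 s, if anything falls off the work surface, if the arm or the gripper's body presses on something with over 40 N, if the wrist force passes 120 N, or if a joint passes its speed limit or range.

## Working session

There is one attempt and no reset: what is moved stays moved. The work goes in short steps, Python scripts to look and compute and a shell command to move; the robot and the scene stay as the last step left them, time stands still between calls to the robot, and variables do not carry over. Pictures are saved under pics/ and viewed, and the job is handed in when it is done.

```bash
mkdir -p pics; python3 - <<'E'
from rig import *
import cv2,json
s=observe();print({k:(v if not hasattr(v,'tolist') else v.tolist()) for k,v in s.items()}, grip_depth)
for n in("scene","top","wrist"):
    p=get_image(n);cv2.imwrite(f"pics/{n}0.png",p["frame"][:,:,::-1])
    print(n,p["fx"],p["cx"],p["cy"],p["xyz"],p["rotation"],p["shot"])
E
```

```text
{'time_s': 0.0, 'q': [-81.95191429574305, 21.841580292793182, 74.38512077866267, 0.0003182752200547603, 83.85695044305407, -12.33668706144169], 'qvel': [0.0627357537978204, -0.0032942751802613485, -0.04821360831569432, 0.04221211732365854, -0.023866404374950936, -0.04493539624902864], 'joint_efforts': [-0.0017817133266362362, -44.84663486480713, -23.127994537353516, -0.000221172613237286, 0.004878774052485824, 1.9170467879803255e-06], 'position': [0.19152725675569468, -0.5152666767626386, 0.2307040806134351], 'tool_rot': [[0.9373748347970532, 0.3483222351694728, -0.00019893652217362284], [0.34832214742994233, -0.9373737726078321, 0.001446387484085659], [0.00031733104307847976, -0.0014251012255530496, -0.999998934193185]], 'ft_force': [-0.12279507565757905, -0.6120158432199897, -0.0852029590887988], 'wrist_torque': [-0.07115429551365378, 0.022850226478192973, -0.03841815394369254], 'grip_width': 0.08558161578556751} 0.0187
scene 384.2069065986902 273.2880501729117 211.27909373462572 [ 0.92457673 -0.56854844  0.59643881] [[ 0.80046547  0.36140796 -0.47816245]
 [ 0.59928028 -0.46810878  0.64941305]
 [ 0.010871   -0.80638605 -0.59128958]] 1
top 523.1729696057009 281.6843489364286 208.69021587484514 [0.16740179 0.02135925 1.62557485] [[-2.15311869e-04 -9.82338272e-01  1.87113528e-01]
 [-9.99967195e-01 -1.30357163e-03 -7.99436108e-03]
 [ 8.09708274e-03 -1.87109111e-01 -9.82305766e-01]] 2
wrist 348.71247206081574 278.93934002655885 203.66276976554445 [ 0.25432077 -0.49140262  0.37368511] [[ 0.34865561 -0.90195174 -0.25479859]
 [-0.93724833 -0.33616171 -0.09252501]
 [-0.00220044  0.27106891 -0.96255743]] 3
```

View pics/scene0.png

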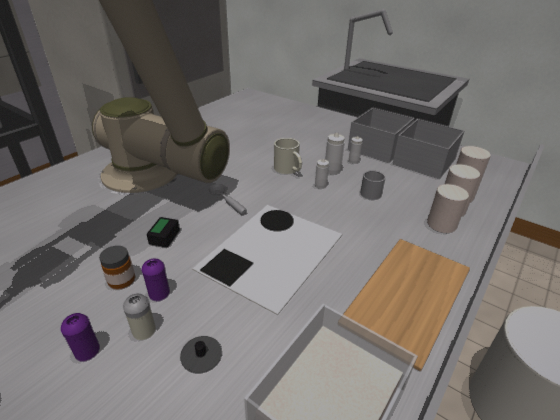

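View pics/top0.png

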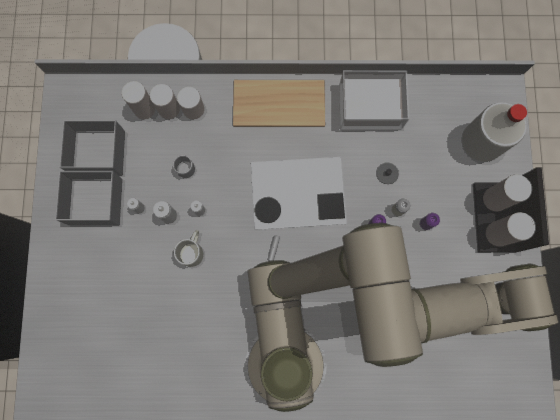

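View pics/wrist0.png

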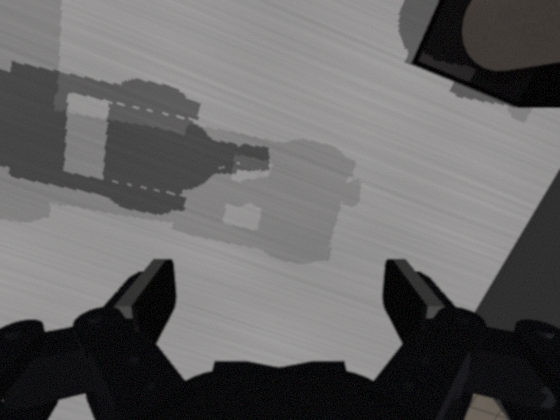

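```bash
cat > h.py <<'E'
from rig import *
import numpy as np,cv2
from scipy.optimize import least_squares
PROF={'pot':[(0,.03),(.06,.03)],'lid':[(0,.036),(.004,.036),(.028,.009)],'bottle':[(0,.026),(.1,.026),(.128,.003)],
'shaker':[(0,.021),(.062,.0215),(.075,.018),(.085,.006)],'jar':[(0,.028),(.074,.028)],'mug':[(0,.038),(.085,.038)],'pad_round':[(.004,.042)]}
def proj(p,X):
    R=np.array(p['rotation']);c=(np.atleast_2d(X)-np.array(p['xyz']))@R
    return np.c_[p['fx']*c[:,0]/c[:,2]+p['cx'],p['fy']*c[:,1]/c[:,2]+p['cy']]
def ray(p,u,v,z):
    d=np.array(p['rotation'])@np.array([(u-p['cx'])/p['fx'],(v-p['cy'])/p['fy'],1]);o=np.array(p['xyz'])
    return o+d*(z-o[2])/d[2]
A=np.linspace(0,2*np.pi,48,endpoint=False)
def pts(name,x,y,z0=0,s=1):
    return np.concatenate([np.c_[x+s*r*np.cos(A),y+s*r*np.sin(A),np.full(48,z0+s*h)] for h,r in PROF[name]])
def mbox(p,X):
    q=proj(p,X);a,b=q.min(0),q.max(0);return np.r_[a,b]
def ebox(d):
    v,u=np.nonzero(d['pixels']);return np.array([u.min(),v.min(),u.max()+1,v.max()+1.])-.0
def fit(name,obs,z0=0,s=1):
    # obs list of (picture, box[u0,v0,u1,v1])
    p,b=obs[0];x0=ray(p,(b[0]+b[2])/2,(b[1]+b[3])/2,z0+.03)[:2]
    f=lambda x:np.concatenate([mbox(p,pts(name,x[0],x[1],z0,s))-b for p,b in obs])
    r=least_squares(f,x0,loss='soft_l1');return r.x,f(r.x).round(1)
def save(p,n):cv2.imwrite(f"pics/{n}.png",p['frame'][:,:,::-1])
E
python3 - <<'E'
from h import *
sc=get_image('scene');tp=get_image('top')
for n in PROF:
    if n in('mat',):continue
    for p,l in((sc,'scene'),(tp,'top')):
        for d in silhouettes(n,p):
            if d['confidence']<.2:continue
            b=ebox(d);z0=.003 if n=='pad_round' else 0
            r,e=fit(n,[(p,b)],z0)
            print(n,l,round(d['confidence'],2),b.astype(int),r.round(4),e)
for n in('pad_square','mat'):
    for p,l in((sc,'scene'),(tp,'top')):
        for d in silhouettes(n,p)[:1]:
            m=d['pixels'].astype(np.uint8);c=max(cv2.findContours(m,0,2)[0],key=cv2.contourArea)
            z=.007 if n!='mat' else .003
            W=np.array([ray(p,u,v,z)[:2] for u,v in c[:,0]],np.float32)
            print(n,l,d['confidence'],cv2.minAreaRect(W))
E
```

```text
pot scene 0.75 [360 171 386 200] [0.6113 0.3181] [ 0.1 -0.6 -0.1  0.5]
pot top 0.66 [172 155 195 178] [0.6056 0.3168] [ 0.3 -0.3 -0.3  0.3]
lid scene 0.66 [180 336 222 374] [ 0.5958 -0.3271] [-0.2 -0.3  0.2  0.2]
lid top 0.77 [377 162 399 184] [ 0.5937 -0.3327] [-0.3 -0.   0.3  0. ]
bottle scene 0.9 [325 133 345 175] [0.4627 0.365 ] [-0.5 -0.9  0.5  0.6]
bottle scene 0.86 [315 158 330 189] [0.4729 0.2707] [ -4.2 -13.2   2.4   1.3]
bottle scene 0.68 [360 171 386 201] [0.615  0.3017] [  0.1 -15.2  -0.1   1.9]
bottle top 0.69 [154 201 177 224] [0.4542 0.3624] [-0.4  0.2  0.5 -0.2]
bottle top 0.6 [191 201 205 216] [0.4635 0.2591] [-2.4 -2.8  5.4  4.9]
bottle top 0.51 [127 198 144 212] [0.473  0.4492] [-2.5 -3.   6.1  5.9]
shaker scene 0.68 [142 259 170 302] [ 0.4273 -0.2794] [ 0.3  0.9 -0.3 -0.7]
shaker scene 0.6 [123 293 156 341] [ 0.4745 -0.3551] [ 0.7  1.9 -0.8 -1.1]
shaker scene 0.6 [ 61 313 100 362] [ 0.43   -0.4419] [ 0.6  1.2 -0.7 -0.8]
shaker top 0.57 [370 214 386 223] [ 0.4377 -0.2889] [-0.8 -3.2  0.7  4.6]
shaker top 0.52 [390 199 410 216] [ 0.4747 -0.3589] [ 0.9 -0.1 -0.9  0.1
[... 386 characters left out ...]
45 219] [ 0.4744 -0.1441] [-0.2 -2.   0.2  2.4]
pad_round scene 0.87 [262 211 294 231] [0.481  0.0544] [-0.7 -0.3  0.7  0.2]
pad_round top 0.81 [254 197 281 223] [0.4717 0.0528] [ 0.2 -0.1 -0.2  0.1]
pad_square scene 0.66 ((0.4876885712146759, -0.144548237323761), (0.08511075377464294, 0.08672074973583221), 3.717902898788452)
pad_square top 0.85 ((0.4863772988319397, -0.1461276412010193), (0.08684270828962326, 0.08545632660388947), 0.09145311266183853)
mat scene 0.66 ((0.5321230292320251, -0.04058104753494263), (0.22093209624290466, 0.2939569652080536), 3.4631338119506836)
mat top 0.85 ((0.5297995805740356, -0.043106645345687866), (0.2252335399389267, 0.29606199264526367), 3.363457441329956)
```

```bash
python3 - <<'E'
import cv2
t=cv2.imread('pics/top0.png');s=cv2.imread('pics/scene0.png')
cv2.imwrite('pics/crop0.png',cv2.resize(s[120:210,260:400],None,fx=5.5,fy=5.5,interpolation=2))
cv2.imwrite('pics/crop1.png',cv2.resize(t[140:280,110:250],None,fx=4,fy=4,interpolation=2))
E
```

```text
(no output)
```

View pics/crop0.png

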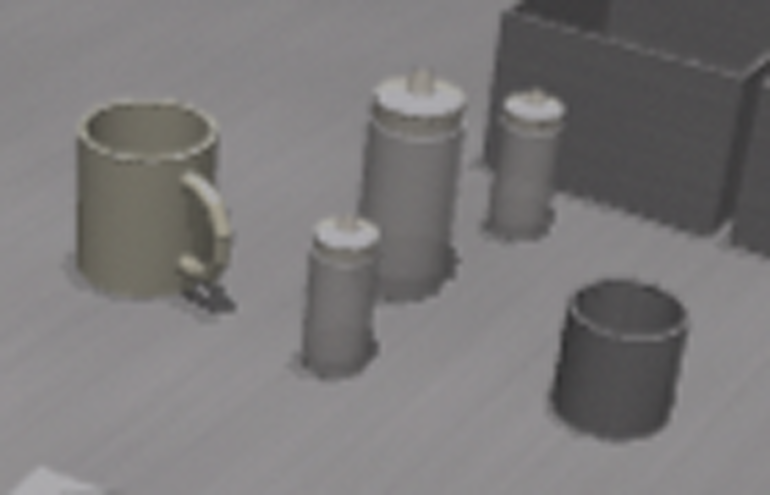

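View pics/crop1.png

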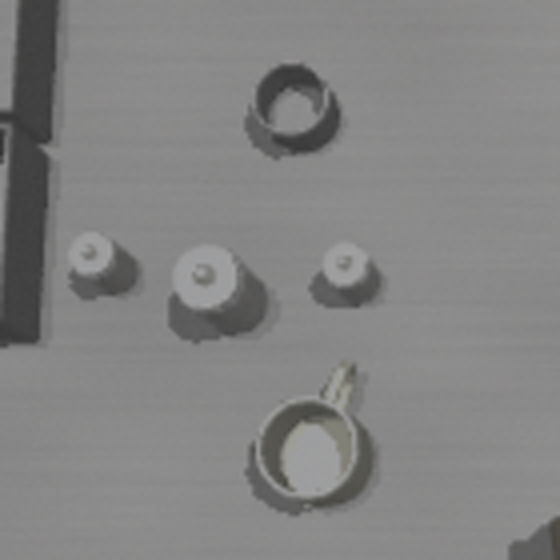

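Bottle candidates, in scene pixels: (335,154), (322,173) and (355,150). Only (335,154) fits 52×128 mm (residual under 1 px), and the crop shows it is clearly the biggest. Shaker candidates: white (140,316) is the one meant; (155,280) and (80,337) are purple. The pot is at scene (373,186), the lid at (200,353) and the jar at (117,268).

I'll start towards the pot by way of the mat.

```bash
python3 -m crank '{"slide":[[0.025,-0.022,-0.01],[0.05,-0.044,-0.02],[0.075,-0.066,-0.03],[0.1,-0.088,-0.04],[0.125,-0.11,-0.05],[0.15,-0.132,-0.06],[0.175,-0.155,-0.065],[0.2,-0.177,-0.07]],"roll":[0.05,0.1,0.15,0.2,0.25,0.3,0.33,0.356],"grip":[0.085,0.085,0.085,0.085,0.085,0.085,0.085,0.085]}' 40
```

```text
time_s: 1.95
position: [0.3178, -0.2786, 0.3018]
tool_rot: [[1.0, -0.002, 0.0], [-0.002, -1.0, -0.001], [0.0, 0.001, -1.0]]
ft_force: [1.0, 0.3, 0.2]
grip_width: 0.0851
```

```bash
python3 -m crank '{"slide":[[0.02,-0.04,-0.005],[0.04,-0.08,-0.01],[0.06,-0.12,-0.015],[0.08,-0.16,-0.02],[0.1,-0.2,-0.025],[0.11,-0.233,-0.03],[0.11,-0.233,-0.03],[0.11,-0.233,-0.03]],"roll":[0,0,0,0,0,0,0,0],"grip":[0.085,0.085,0.085,0.085,0.085,0.085,0.085,0.085]}'
python3 - <<'E'
from h import *
w=get_image('wrist');save(w,'w1');t=get_image('top');save(t,'t1')
print(observe()['position'])
for p in(w,t):
  for n in('pad_round',):
    for d in silhouettes(n,p)[:1]:
        b=ebox(d);print(n,d['confidence'],b,*fit(n,[(p,b)],.003))
  for n in('pad_square','mat'):
    for d in silhouettes(n,p)[:1]:
        m=d['pixels'].astype(np.uint8);c=max(cv2.findContours(m,0,2)[0],key=cv2.contourArea)
        W=np.array([ray(p,u+.0,v+.0,.007 if n!='mat' else .003)[:2] for u,v in c[:,0]],np.float32)
        print(n,d['confidence'],cv2.minAreaRect(W))
for n in('jar','shaker','bottle','pot'):
    for d in silhouettes(n,t):
        b=ebox(d);print(n,round(d['confidence'],2),b,*fit(n,[(t,b)]))
E
```

```text
time_s: 2.75
position: [0.4274, -0.0467, 0.3313]
tool_rot: [[1.0, 0.001, 0.0], [0.001, -1.0, -0.0], [0.0, 0.0, -1.0]]
ft_force: [-0.4, -0.3, -0.1]
grip_width: 0.0847
[ 0.4272041  -0.04772286  0.33113407]
pad_round 0.68 [169.  90. 233. 156.] [0.47090454 0.05560994] [-0.2  0.1  0.2 -0.1]
pad_square 0.95 ((0.48446351289749146, -0.14308153092861176), (0.08331113308668137, 0.08250732719898224), 3.654879570007324)
mat 0.77 ((0.5203622579574585, -0.04061785340309143), (0.20797117054462433, 0.29166939854621887), 3.111212730407715)
pad_round 0.7 [173. 155. 195. 178.] [0.61281194 0.32011629] [-2.2 -1.3  2.2  1.2]
pad_square 0.67 ((0.4782784879207611, -0.1642492413520813), (0.0642167404294014, 0.047695837914943695), 0.06750627607107162)
mat 0.9 ((0.5236493349075317, 0.05730592459440231), (0.2234765887260437, 0.09637907892465591), 0.6161466240882874)
jar 0.75 [374. 243. 397. 263.] [ 0.33233792 -0.30703208] [-0.1 -0.4  0.1  0.4]
jar 0.21 [317. 200. 345. 218.] [ 0.46786468 -0.14667256] [ 4.8 -1.9 -2.7  2.3]
shaker 0.78 [420. 213. 440. 230.] [ 0.43070451 -0.449672  ] [ 0.2  0.1 -0.2 -0.1]
shaker 0.61 [392. 199. 409. 216.] [ 0.47470858 -0.36028461] [-0.6 -0.1  0.6  0.1]
shaker 0.5 [368. 214. 386. 231.] [ 0.42738791 -0.28556008] [ 0.3  0.1 -0.3 -0.1]
bottle 0.65 [154. 201. 177. 224.] [0.45424902 0.36239162] [-0.4  0.2  0.5 -0.2]
bottle 0.64 [191. 201. 205. 216.] [0.46350484 0.25910032] [-2.4 -2.8  5.4  4.9]
bottle 0.52 [128. 197. 145. 213.] [0.47502063 0.44635736] [-2.5 -2.7  6.1  4.3]
pot 0.56 [173. 155. 194. 178.] [0.60558261 0.31674286] [-0.7 -0.3  0.7  0.3]
```

View pics/w1.png

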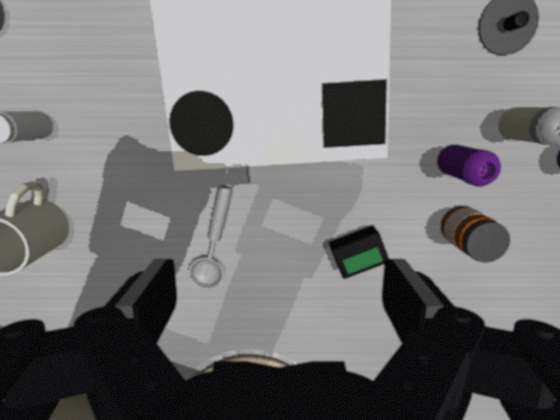

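View pics/t1.png

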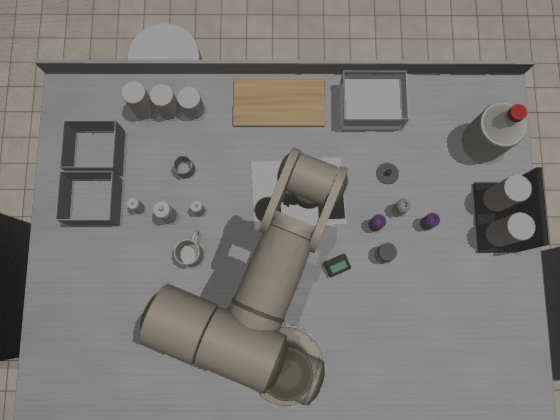

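```bash
python3 -m crank '{"slide":[[0.02,-0.04,0.01],[0.04,-0.08,0.02],[0.06,-0.125,0.03],[0.085,-0.17,0.04],[0.11,-0.215,0.06],[0.13,-0.26,0.07],[0.15,-0.31,0.08],[0.17,-0.345,0.09]],"roll":[0,0,0,0,0,0,0,0],"grip":[0.085,0.085,0.085,0.085,0.085,0.085,0.085,0.085]}'
python3 - <<'E'
from h import *
w=get_image('wrist');save(w,'w2')
s=observe();print(s['position'],s['qvel'].round(1) if hasattr(s['qvel'],'round') else s['qvel'])
for n in('pot','bottle'):
    for d in silhouettes(n,w):
        b=ebox(d);print(n,round(d['confidence'],2),b,*fit(n,[(w,b)]))
E
```

```text
time_s: 4.15
position: [0.5959, 0.2967, 0.242]
tool_rot: [[1.0, 0.0, 0.0], [0.0, -1.0, 0.0], [0.0, -0.0, -1.0]]
ft_force: [0.3, -0.0, 0.4]
grip_width: 0.0854
[0.59702872 0.30176819 0.23729586] [-3.3 -2.9  8.8 -0.4 -2.7 -5.9]
pot 0.97 [224. 132. 287. 200.] [0.60503192 0.31913556] [-0.4  0.1  0.3 -0.1]
pot 0.67 [178. 266. 244. 364.] [0.43801883 0.37360037] [  1.4   6.1  -2.7 -16.9]
bottle 0.88 [287. 259. 322. 322.] [0.4907712 0.2736174] [-11.  -24.5  10.5   2.3]
bottle 0.78 [177. 265. 243. 364.] [0.44810347 0.36775411] [ 0.4  2.5 -0.5 -1.1]
bottle 0.6 [ 96. 252. 152. 308.] [0.50547655 0.43808101] [ -1.2 -29.5  29.9   2.3]
```

View pics/w2.png

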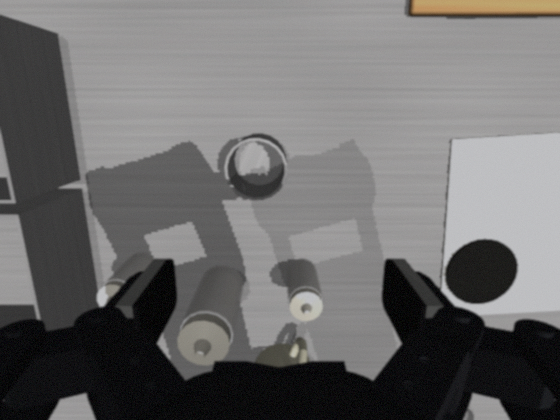

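```bash
python3 -m crank '{"slide":[[0.007,-0.021,0.03],[0.007,-0.021,0.07],[0.007,-0.021,0.11],[0.007,-0.021,0.14],[0.007,-0.021,0.14],[0.007,-0.021,0.14],[0.007,-0.021,0.14],[0.007,-0.021,0.14]],"roll":[0,0,0,0,0,0,0,0],"grip":[0.085,0.085,0.085,0.085,0.085,0.085,0.085,0.085]}'
python3 - <<'E'
from h import *
w=get_image('wrist');save(w,'w3')
s=observe();print(s['position'])
for n in('pot',):
    for d in silhouettes(n,w)[:1]:
        b=ebox(d);print(n,round(d['confidence'],2),b,*fit(n,[(w,b)]))
E
```

```text
time_s: 5.1
position: [0.6034, 0.3154, 0.1046]
tool_rot: [[1.0, -0.0, 0.004], [-0.0, -1.0, 0.001], [0.004, -0.001, -1.0]]
ft_force: [-1.3, 0.3, -0.3]
grip_width: 0.0849
[0.60317608 0.31545353 0.10414955]
```

View pics/w3.png

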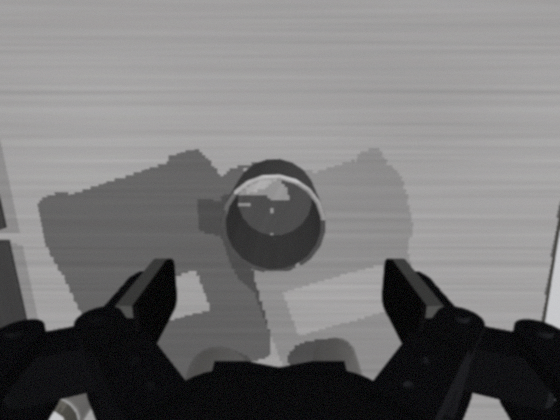

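```bash
python3 - <<'E'
from h import *
w=get_image('wrist');s=observe();print(s['position'])
print(fit('pot',[(w,np.array([223,158,325,272.]))]))
for d in silhouettes('pot',w)[:1]: print(d['confidence'],ebox(d))
E
python3 -m crank '{"slide":[[0.001,-0.002,0.03],[0.001,-0.002,0.06],[0.001,-0.002,0.084],[0.001,-0.002,0.084],[0.001,-0.002,0.084],[0.001,-0.002,0.084],[0.001,-0.002,0.084],[0.001,-0.002,0.084]],"roll":[0,0,0,0,0,0,0,0],"grip":[0.085,0.085,0.085,0.085,0.06,0.05,0.05,0.05]}' 40
```

```text
[0.60286902 0.31543566 0.10332856]
(array([0.60501062, 0.31856051]), array([-2. , -1. ,  2. ,  1.1]))
0.72 [220. 158. 325. 273.]
time_s: 6.1
position: [0.6047, 0.3178, 0.0206]
tool_rot: [[1.0, -0.0, 0.004], [-0.0, -1.0, 0.001], [0.004, -0.001, -1.0]]
ft_force: [0.2, 0.3, 6.9]
grip_width: 0.0591
```

```bash
python3 -m crank '{"slide":[[0,0,-0.02],[0,0,-0.06],[0,0,-0.1],[0,0,-0.14],[-0.01,0.02,-0.17],[-0.03,0.06,-0.17],[-0.05,0.1,-0.17],[-0.07,0.14,-0.17]],"roll":[0,0,0,0,0,0,0,0],"grip":[0.05,0.05,0.05,0.05,0.05,0.05,0.05,0.05]}'
python3 -m crank '{"slide":[[-0.02,0.04,0],[-0.04,0.08,0],[-0.0635,0.123,0],[-0.0635,0.123,0.03],[-0.0635,0.123,0.06],[-0.0635,0.123,0.08],[-0.0635,0.123,0.08],[-0.0635,0.123,0.08]],"roll":[0,0,0,0,0,0,0,0],"grip":[0.05,0.05,0.05,0.05,0.05,0.05,0.05,0.05]}'
python3 - <<'E'
from h import *
w=get_image('wrist');save(w,'w4');s=observe();print(s['position'])
for d in silhouettes('pad_round',w)[:1]: print(d['confidence'],ebox(d),fit('pad_round',[(w,ebox(d))],.003))
for d in silhouettes('pot',w)[:1]: b=ebox(d);print(d['confidence'],b,[fit('pot',[(w,b)],z) for z in (.085,.09,.095,.1)])
E
```

```text
time_s: 6.9
position: [0.5324, 0.1761, 0.1889]
tool_rot: [[1.0, 0.0, 0.001], [0.0, -1.0, -0.0], [0.001, 0.0, -1.0]]
ft_force: [0.6, -0.8, -1.7]
grip_width: 0.0591
time_s: 7.7
position: [0.4704, 0.0544, 0.1091]
tool_rot: [[1.0, -0.0, 0.001], [-0.0, -1.0, -0.0], [0.001, 0.0, -1.0]]
ft_force: [0.1, -1.0, -0.6]
grip_width: 0.0589
[0.47069335 0.05441056 0.10954658]
0.9 [220. 142. 335. 216.] (array([0.4718877 , 0.05573991]), array([-0.2, -1.4,  0.2, 36.4]))
0.86 [191. 187. 367. 367.] [(array([0.47430659, 0.05462178]), array([  0.9, -11. ,  -0.9,   1.2])), (array([0.47122438, 0.05462103]), array([-2.1, -2.6,  2.1, 18.6])), (array([0.47212764, 0.05464229]), array([-6.3, -2.1,  6.2, 27.7])), (array([0.47317598, 0.05473563]), array([-11.2,  -2. ,  10.4,  37.3]))]
```

View pics/w4.png

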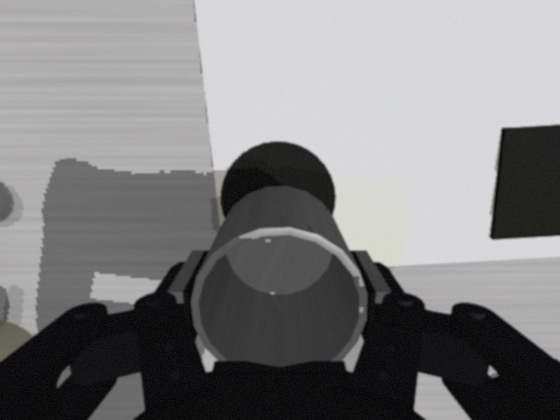

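```bash
python3 -m crank '{"slide":[[0.0005,-0.001,0.03],[0.0005,-0.001,0.06],[0.0005,-0.001,0.075],[0.0005,-0.001,0.08],[0.0005,-0.001,0.082],[0.0005,-0.001,0.083],[0.0005,-0.001,0.083],[0.0005,-0.001,0.083]],"roll":[0,0,0,0,0,0,0,0],"grip":[0.05,0.05,0.05,0.05,0.05,0.05,0.05,0.05]}'
python3 - <<'E'
from h import *
w=get_image('wrist');save(w,'w5');w=get_image('scene');cv2.imwrite('pics/s5.png',cv2.resize(w['frame'][160:300,180:360,::-1],None,fx=4,fy=4))
E
```

```text
time_s: 8.65
position: [0.4704, 0.0555, 0.0275]
tool_rot: [[1.0, 0.0, 0.001], [0.0, -1.0, -0.0], [0.001, 0.0, -1.0]]
ft_force: [-7.6, -0.2, 15.2]
grip_width: 0.0588
```

View pics/s5.png

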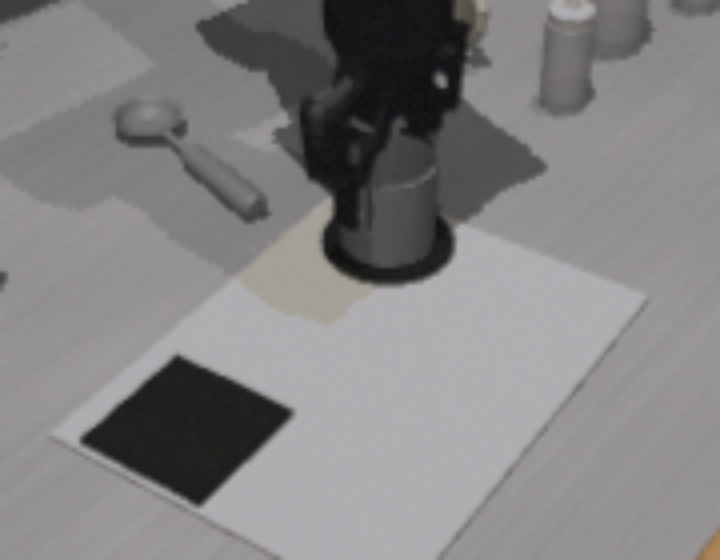

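View pics/w5.png

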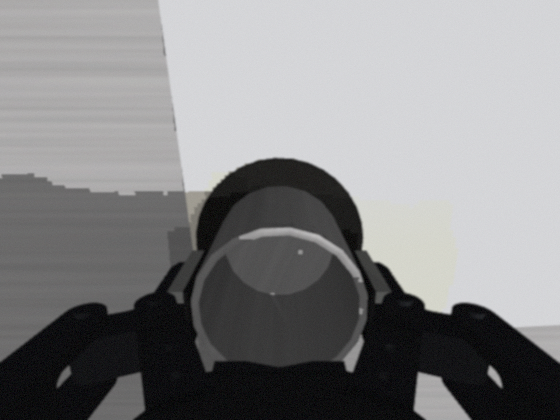

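```bash
python3 -m crank '{"slide":[[0,0,0],[0,0,0],[0,0,0],[0,0,-0.03],[0,0,-0.08],[0,0,-0.13],[0,0,-0.18],[0,0,-0.18]],"roll":[0,0,0,0,0,0,0,0],"grip":[0.085,0.085,0.085,0.085,0.085,0.085,0.085,0.085]}'
python3 - <<'E'
from h import *
w=get_image('wrist');save(w,'w6');s=observe();print(s['position'])
for d in silhouettes('pad_round',w)[:1]: print(d['confidence'],ebox(d),fit('pad_round',[(w,ebox(d))],.003))
for d in silhouettes('pot',w)[:1]: b=ebox(d);print(d['confidence'],b,fit('pot',[(w,b)],.007))
E
```

```text
time_s: 9.55
position: [0.473, 0.0552, 0.2116]
tool_rot: [[1.0, 0.0, 0.013], [0.0, -1.0, -0.002], [0.013, 0.002, -1.0]]
ft_force: [-0.1, -0.1, -0.2]
grip_width: 0.0849
[0.47171269 0.05532662 0.20822655]
0.78 [237. 137. 320. 198.] (array([0.47242106, 0.05568145]), array([ 0.1, -1.9, -0.1, 18.8]))
0.97 [243. 149. 313. 226.] (array([0.47071526, 0.05610324]), array([-0.3,  0.1,  0.3, -0.1]))
```

View pics/w6.png

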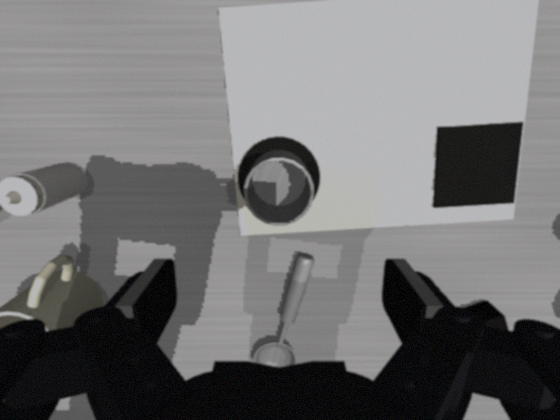

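```bash
python3 -m crank '{"slide":[[0.013,0.045,0],[0.026,0.09,0],[0.039,0.135,0],[0.053,0.18,0],[0.067,0.225,0],[0.08,0.27,0],[0.093,0.315,0],[0.107,0.36,0]],"roll":[0,0,0,0,0,0,0,0],"grip":[0.07,0.06,0.05,0.05,0.05,0.05,0.05,0.05]}'
python3 -m crank '{"slide":[[0.01,0.025,0],[0.01,0.025,0.03],[0.01,0.025,0.06],[0.01,0.025,0.08],[0.01,0.025,0.08],[0.01,0.025,0.08],[0.01,0.025,0.08],[0.01,0.025,0.08]],"roll":[0,0,0,0,0,0,0,0],"grip":[0.05,0.05,0.05,0.05,0.05,0.05,0.05,0.05]}'
python3 - <<'E'
from h import *
w=get_image('wrist');save(w,'w7');s=observe();print(s['position'])
for n in('lid','shaker','jar'):
  for d in silhouettes(n,w): b=ebox(d);print(n,d['confidence'],b,fit(n,[(w,b)]))
E
```

```text
time_s: 10.5
position: [0.5772, -0.3063, 0.2029]
tool_rot: [[1.0, -0.001, -0.003], [-0.001, -1.0, 0.003], [-0.003, -0.003, -1.0]]
ft_force: [0.6, -0.1, 0.7]
grip_width: 0.0497
time_s: 11.3
position: [0.5878, -0.3298, 0.1264]
tool_rot: [[1.0, -0.0, 0.002], [-0.0, -1.0, -0.001], [0.002, 0.001, -1.0]]
ft_force: [0.3, -0.1, -0.0]
grip_width: 0.05
[ 0.58775893 -0.32976501  0.12631079]
lid 0.89 [231. 142. 322. 233.] (array([ 0.59177535, -0.32775274]), array([-0.6,  0.3,  0.6, -0.3]))
shaker 0.81 [408. 371. 458. 420.] (array([ 0.45780002, -0.435763  ]), array([-34.2, -57.7,   1.2,   3. ]))
shaker 0.76 [210. 347. 244. 361.] (array([ 0.50802277, -0.3029129 ]), array([ -1.3, -86.1,  28.2,   2.2]))
shaker 0.74 [  1. 264. 109. 349.] (array([ 0.51708152, -0.16858989]), array([ -1.1, -13. ,   5.4,   2.7]))
shaker 0.67 [285. 299. 344. 365.] (array([ 0.50485249, -0.35372273]), array([ -2.5, -34.6,   1.1,   2.2]))
```

View pics/w7.png

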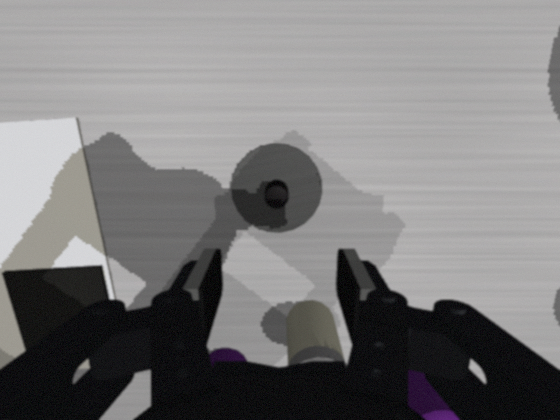

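```bash
python3 -m crank '{"slide":[[0.004,-0.002,0.04],[0.004,-0.002,0.08],[0.004,-0.002,0.105],[0.004,-0.002,0.118],[0.004,-0.002,0.118],[0.004,-0.002,0.118],[0.004,-0.002,0.118],[0.004,-0.002,0.118]],"roll":[0,0,0,0,0,0,0,0],"grip":[0.05,0.05,0.05,0.05,0.05,0.05,0.05,0.05]}'
python3 -m crank '{"slide":[[0,0,0],[0,0,0],[0,0,0],[0,0,0],[0,0,0],[0,0,0],[0,0,0],[0,0,0]],"roll":[0,0,0,0,0,0,0,0],"grip":[0.03,0.01,0.01,0.01,0.01,0.01,0.01,0.01]}'
python3 - <<'E'
from h import *
w=get_image('wrist');save(w,'w8');s=observe();print(s['position'])
E
```

```text
time_s: 12.3
position: [0.592, -0.328, 0.0088]
tool_rot: [[1.0, -0.0, 0.002], [-0.0, -1.0, -0.002], [0.002, 0.002, -1.0]]
ft_force: [0.0, -0.0, 0.6]
grip_width: 0.05
time_s: 13.1
position: [0.5916, -0.3278, 0.0078]
tool_rot: [[1.0, -0.0, 0.001], [-0.0, -1.0, -0.001], [0.001, 0.001, -1.0]]
ft_force: [-0.8, 0.4, 5.6]
grip_width: 0.0165
[ 0.59163613 -0.32777242  0.0077856 ]
```

View pics/w8.png

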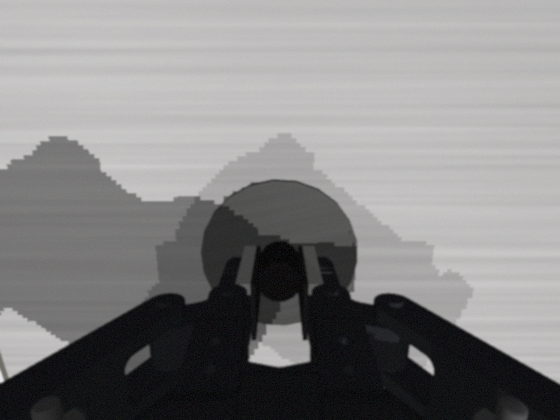

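```bash
python3 -m crank '{"slide":[[0,0,-0.02],[0,0,-0.06],[0,0,-0.1],[-0.006,-0.02,-0.13],[-0.019,-0.06,-0.14],[-0.032,-0.1,-0.14],[-0.045,-0.14,-0.14],[-0.058,-0.185,-0.14]],"roll":[0,0,0,0,0,0,0,0],"grip":[0.01,0.01,0.01,0.01,0.01,0.01,0.01,0.01]}'
python3 -m crank '{"slide":[[-0.013,-0.04,0],[-0.026,-0.08,0],[-0.039,-0.12,0],[-0.052,-0.16,0],[-0.063,-0.199,0],[-0.063,-0.199,0],[-0.063,-0.199,0],[-0.063,-0.199,0]],"roll":[0,0,0,0,0,0,0,0],"grip":[0.01,0.01,0.01,0.01,0.01,0.01,0.01,0.01]}'
python3 - <<'E'
from h import *
w=get_image('wrist');save(w,'w9');s=observe();print(s['position'])
z=s['position'][2]-.0078
for d in silhouettes('lid',w)[:1]: print(d['confidence'],ebox(d),fit('lid',[(w,ebox(d))],z))
print(fit('lid',[(w,np.array([201,179,357,324.]))],z))
for d in silhouettes('pot',w)[:1]: b=ebox(d);print(d['confidence'],b,fit('pot',[(w,b)],.007))
E
```

```text
time_s: 13.95
position: [0.5326, -0.1414, 0.1469]
tool_rot: [[1.0, -0.001, -0.0], [-0.001, -1.0, 0.0], [-0.0, -0.0, -1.0]]
ft_force: [1.3, 0.4, -0.9]
grip_width: 0.0166
time_s: 14.75
position: [0.4709, 0.0557, 0.1471]
tool_rot: [[1.0, -0.001, -0.0], [-0.001, -1.0, -0.0], [-0.0, 0.0, -1.0]]
ft_force: [-0.2, 0.7, -1.5]
grip_width: 0.0164
[0.47089482 0.05553749 0.14709901]
0.8 [201. 179. 357. 325.] (array([0.47088401, 0.0559946 ]), array([-0.7, -0.5,  0.7,  0.9]))
(array([0.47100303, 0.05599456]), array([-0.8, -0.8,  0.8,  1.7]))
0.75 [240. 154. 318. 189.] (array([0.50790991, 0.05603592]), array([ -8. , -48.7,   7.9,  10.4]))
```

View pics/w9.png

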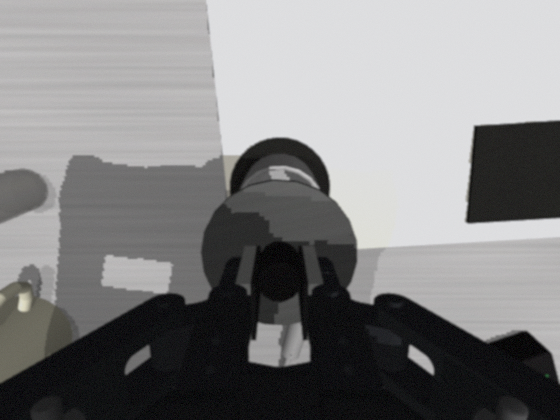

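```bash
python3 -m crank '{"slide":[[0,0,0.03],[0,0,0.055],[0,0,0.066],[0,0,0.07],[0,0,0.072],[0,0,0.073],[0,0,0.073],[0,0,0.073]],"roll":[0,0,0,0,0,0,0,0],"grip":[0.01,0.01,0.01,0.01,0.01,0.01,0.01,0.01]}'
python3 - <<'E'
from h import *
w=get_image('wrist');save(w,'w10');w=get_image('scene');cv2.imwrite('pics/s10.png',cv2.resize(w['frame'][160:260,220:340,::-1],None,fx=5,fy=5))
E
```

```text
time_s: 15.7
position: [0.4708, 0.0563, 0.0748]
tool_rot: [[1.0, -0.0, 0.001], [-0.0, -1.0, -0.0], [0.001, 0.0, -1.0]]
ft_force: [-0.5, 0.1, 0.9]
grip_width: 0.0167
```

View pics/s10.png

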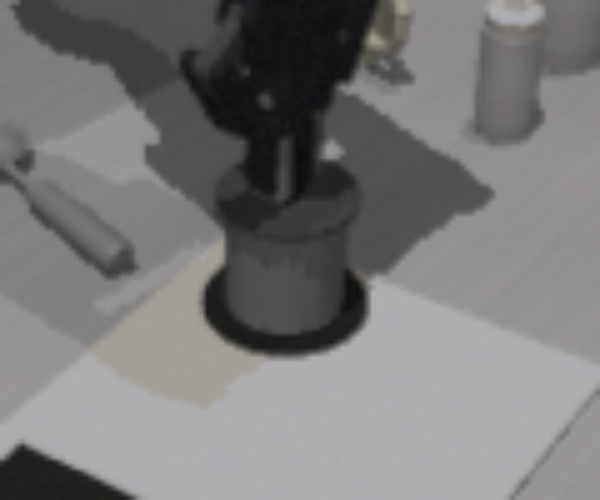

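```bash
python3 -m crank '{"slide":[[0,0,0.001],[0,0,0.001],[0,0,0.001],[0,0,0.001],[0,0,0.001],[0,0,-0.03],[0,0,-0.08],[0,0,-0.12]],"roll":[0,0,0,0,0,0,0,0],"grip":[0.01,0.03,0.05,0.05,0.05,0.06,0.07,0.085]}'
python3 - <<'E'
from h import *
w=get_image('wrist');save(w,'w11');s=observe();print(s['position'])
for d in silhouettes('lid',w)[:1]: print(d['confidence'],ebox(d),fit('lid',[(w,ebox(d))],.067))
for n in('bottle',):
  for d in silhouettes(n,w): b=ebox(d);print(n,d['confidence'],b,fit(n,[(w,b)]))
E
```

```text
time_s: 16.6
position: [0.4705, 0.0564, 0.1964]
tool_rot: [[1.0, -0.0, 0.0], [-0.0, -1.0, -0.0], [0.0, 0.0, -1.0]]
ft_force: [1.2, -0.7, -1.0]
grip_width: 0.0824
[0.47291121 0.05622964 0.20225901]
0.67 [233. 146. 325. 236.] (array([0.47084588, 0.05670378]), array([ 0.6,  0.5, -0.6, -0.6]))
bottle 0.58 [  0. 159.  80. 216.] (array([0.48534025, 0.22647821]), array([ -1. , -25.2,  52.1,   1.9]))
```

View pics/w11.png

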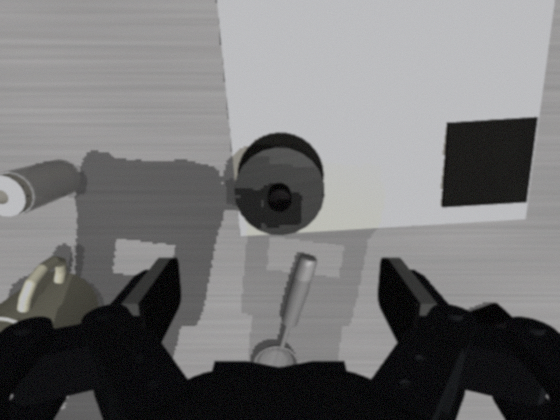

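```bash
python3 -m crank '{"slide":[[0,-0.02,-0.03],[-0.002,-0.06,-0.05],[-0.005,-0.1,-0.05],[-0.007,-0.145,-0.05],[-0.01,-0.19,-0.05],[-0.012,-0.235,-0.05],[-0.015,-0.275,-0.05],[-0.015,-0.305,-0.05]],"roll":[-0.14,-0.28,-0.42,-0.56,-0.7,-0.84,-0.98,-1.12],"grip":[0.085,0.085,0.085,0.085,0.085,0.085,0.085,0.085]}'
python3 -m crank '{"slide":[[0,0,0],[0,0,0],[0,0,0],[0,0,0],[0,0,0],[0,0,0],[0,0,0],[0,0,0]],"roll":[-0.14,-0.28,-0.4,-0.45,-0.45,-0.45,-0.45,-0.45],"grip":[0.085,0.085,0.085,0.085,0.085,0.085,0.085,0.085]}'
python3 - <<'E'
from h import *
w=get_image('wrist');save(w,'w12');s=observe();print(s['position'])
for n in('bottle',):
  for d in silhouettes(n,w): b=ebox(d);print(n,d['confidence'],b,fit(n,[(w,b)]))
E
```

```text
time_s: 17.55
position: [0.4545, 0.3636, 0.2422]
tool_rot: [[0.429, 0.903, -0.003], [0.903, -0.429, -0.001], [-0.002, -0.002, -1.0]]
ft_force: [1.1, -1.2, -0.1]
grip_width: 0.0851
time_s: 18.35
position: [0.4556, 0.3614, 0.244]
tool_rot: [[0.002, 1.0, -0.0], [1.0, -0.002, -0.0], [-0.0, -0.0, -1.0]]
ft_force: [-0.5, -0.7, -0.7]
grip_width: 0.0851
[0.45559348 0.36137099 0.24411323]
bottle 0.61 [249. 142. 310. 216.] (array([0.45420189, 0.36507402]), array([-0.4,  0.8,  0.4, -0.6]))
bottle 0.61 [278. 232. 313. 291.] (array([0.46786754, 0.29008762]), array([-12.1, -23.8,  10.6,   2.1]))
bottle 0.58 [284.  45. 328.  93.] (array([0.47428206, 0.44960392]), array([-12.2,  -1.6,  10.7,  21.3]))
```

View pics/w12.png

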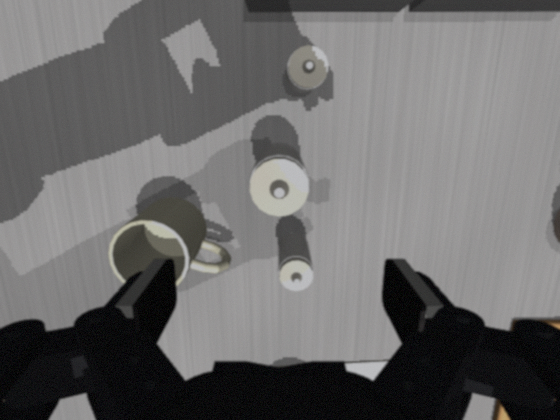

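The three bottles in wrist pixels are (279,180), (296,260) and (306,68). The middle one at (279,180) is the widest. It fits the 52×128 mm model to under 1 px, and the others miss by more than 10 px. I'm grasping it.

```bash
python3 -m crank '{"slide":[[0.0037,-0.0014,0.03],[0.0037,-0.0014,0.06],[0.0037,-0.0014,0.1],[0.0037,-0.0014,0.14],[0.0037,-0.0014,0.165],[0.0037,-0.0014,0.177],[0.0037,-0.0014,0.177],[0.0037,-0.0014,0.177]],"roll":[0,0,0,0,0,0,0,0],"grip":[0.085,0.085,0.085,0.085,0.085,0.085,0.085,0.085]}'
python3 -m crank '{"slide":[[0,0,0],[0,0,0],[0,0,0],[0,0,0],[0,0,0],[0,0,0],[0,0,0],[0,0,0]],"roll":[0,0,0,0,0,0,0,0],"grip":[0.06,0.04,0.04,0.04,0.04,0.04,0.04,0.04]}' 40
```

```text
time_s: 19.25
position: [0.4549, 0.3655, 0.0685]
tool_rot: [[0.001, 1.0, 0.002], [1.0, -0.001, 0.001], [0.001, 0.002, -1.0]]
ft_force: [0.8, 0.9, 0.9]
grip_width: 0.0847
time_s: 20.05
position: [0.4547, 0.3654, 0.0686]
tool_rot: [[0.001, 1.0, 0.002], [1.0, -0.001, 0.001], [0.001, 0.002, -1.0]]
ft_force: [-0.6, 0.4, 6.1]
grip_width: 0.0512
```

```bash
python3 -m crank '{"slide":[[0,0,-0.02],[0,0,-0.06],[0,0,-0.11],[0,0,-0.155],[-0.02,0.001,-0.18],[-0.06,0.004,-0.18],[-0.1,0.006,-0.18],[-0.145,0.009,-0.18]],"roll":[0,0,0,0,0,0,0,0],"grip":[0.04,0.04,0.04,0.04,0.04,0.04,0.04,0.04]}'
python3 -m crank '{"slide":[[-0.045,0.003,0],[-0.09,0.006,0],[-0.135,0.009,0],[-0.18,0.012,0],[-0.225,0.015,0],[-0.27,0.018,0],[-0.315,0.02,0],[-0.355,0.021,0.01]],"roll":[0,0,0,0,0,0,0,0],"grip":[0.04,0.04,0.04,0.04,0.04,0.04,0.04,0.04]}'
python3 -m crank '{"slide":[[-0.009,0,0.03],[-0.009,0,0.06],[-0.009,0,0.09],[-0.009,0,0.115],[-0.009,0,0.115],[-0.009,0,0.115],[-0.009,0,0.115],[-0.009,0,0.115]],"roll":[0,0,0,0,0,0,0,0],"grip":[0.04,0.04,0.04,0.04,0.04,0.04,0.04,0.04]}'
python3 - <<'E'
from h import *
w=get_image('wrist');save(w,'w13');s=observe();print(s['position'])
z=s['position'][2]-.0686;print(z)
for d in silhouettes('bottle',w)[:1]: b=ebox(d);print(d['confidence'],b,fit('bottle',[(w,b)],z))
for d in silhouettes('pad_square',w)[:1]:
    m=d['pixels'].astype(np.uint8);c=max(cv2.findContours(m,0,2)[0],key=cv2.contourArea)
    W=np.array([ray(w,u,v,.007)[:2] for u,v in c[:,0]],np.float32)
    print(d['confidence'],ebox(d),cv2.minAreaRect(W))
E
```

```text
time_s: 20.85
position: [0.4625, 0.219, 0.2476]
tool_rot: [[-0.0, 1.0, 0.0], [1.0, 0.0, 0.0], [0.0, 0.0, -1.0]]
ft_force: [0.7, -1.1, -2.3]
grip_width: 0.051
time_s: 21.65
position: [0.4838, -0.1372, 0.2384]
tool_rot: [[0.002, 1.0, 0.002], [1.0, -0.002, -0.001], [-0.001, 0.002, -1.0]]
ft_force: [0.2, 0.2, -3.0]
grip_width: 0.0508
time_s: 22.45
position: [0.4842, -0.1442, 0.1236]
tool_rot: [[0.001, 1.0, 0.002], [1.0, -0.001, -0.001], [-0.001, 0.002, -1.0]]
ft_force: [-0.5, 0.5, -2.3]
grip_width: 0.0511
[ 0.48412485 -0.14409429  0.12339628]
0.054796282902219634
0.34 [ 71. 361. 144. 420.] (array([ 0.43029856, -0.16392762]), array([  -0.7, -152.6,   94.5,    0.9]))
0.66 [222. 141. 336. 244.] ((0.48384520411491394, -0.14278119802474976), (0.08250954002141953, 0.08163163810968399), 3.5746612548828125)
```

View pics/w13.png

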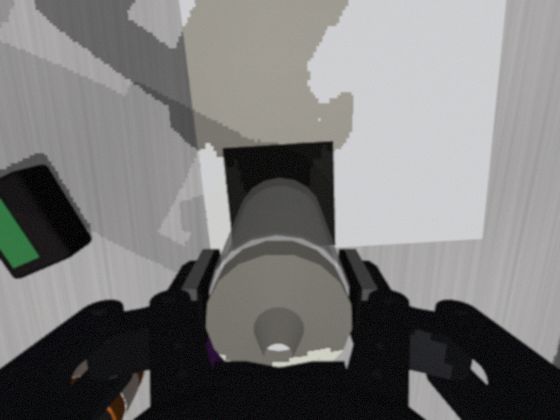

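```bash
python3 -m crank '{"slide":[[0.001,0,0.02],[0.001,0,0.035],[0.001,0,0.042],[0.001,0,0.046],[0.001,0,0.048],[0.001,0,0.049],[0.001,0,0.049],[0.001,0,0.049]],"roll":[0,0,0,0,0,0,0,0],"grip":[0.04,0.04,0.04,0.04,0.04,0.04,0.04,0.04]}'
python3 - <<'E'
from h import *
w=get_image('scene');cv2.imwrite('pics/s13.png',cv2.resize(w['frame'][180:300,160:310,::-1],None,fx=4.5,fy=4.5))
E
```

```text
time_s: 23.4
position: [0.484, -0.1432, 0.0754]
tool_rot: [[0.001, 1.0, 0.001], [1.0, -0.001, -0.001], [-0.001, 0.001, -1.0]]
ft_force: [-4.3, 1.6, 15.2]
grip_width: 0.051
```

View pics/s13.png

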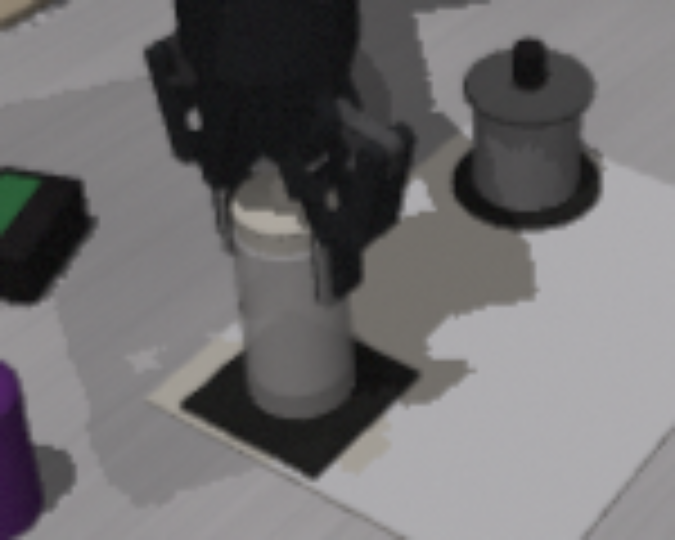

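```bash
python3 -m crank '{"slide":[[0,0,0],[0,0,0],[0,0,0],[0,0,-0.03],[0,0,-0.07],[0,0,-0.11],[0,0,-0.15],[0,0,-0.17]],"roll":[0,0,0,0,0,0,0,0],"grip":[0.07,0.085,0.085,0.085,0.085,0.085,0.085,0.085]}'
python3 - <<'E'
from h import *
w=get_image('wrist');save(w,'w14');s=observe();print(s['position'])
for d in silhouettes('bottle',w)[:1]: b=ebox(d);print(d['confidence'],b,fit('bottle',[(w,b)],.007))
for d in silhouettes('pad_square',w)[:1]:
    m=d['pixels'].astype(np.uint8);c=max(cv2.findContours(m,0,2)[0],key=cv2.contourArea)
    W=np.array([ray(w,u,v,.007)[:2] for u,v in c[:,0]],np.float32)
    print(d['confidence'],ebox(d),cv2.minAreaRect(W))
E
```

```text
time_s: 24.25
position: [0.4844, -0.1432, 0.2468]
tool_rot: [[0.001, 1.0, 0.004], [1.0, -0.001, -0.003], [-0.003, 0.004, -1.0]]
ft_force: [-0.4, -0.0, -0.7]
grip_width: 0.0849
[ 0.48500129 -0.14358987  0.24866047]
0.61 [247. 145. 309. 223.] (array([ 0.48241792, -0.14431682]), array([-0.2,  2.1,  0.2, -1.1]))
0.75 [239. 131. 318. 208.] ((0.48342153429985046, -0.14333580434322357), (0.08201982825994492, 0.08185560256242752), 3.580437421798706)
```

View pics/w14.png

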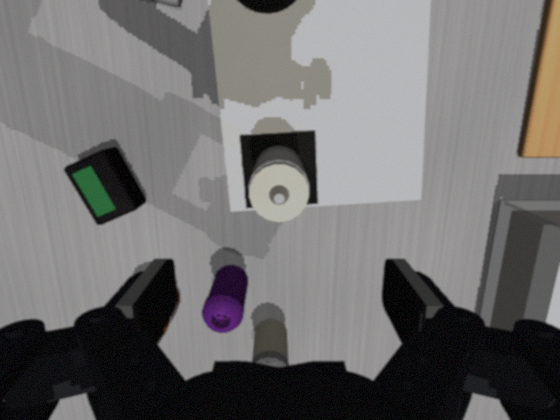

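```bash
python3 -m crank '{"slide":[[-0.04,-0.002,0],[-0.08,-0.004,0],[-0.12,-0.006,0],[-0.16,-0.008,0],[-0.2,-0.01,0.02],[-0.213,-0.01,0.05],[-0.213,-0.01,0.05],[-0.213,-0.01,0.05]],"roll":[0,0,0,0,0,0,0,0],"grip":[0.085,0.085,0.085,0.085,0.085,0.085,0.085,0.085]}'
python3 - <<'E'
from h import *
w=get_image('wrist');save(w,'w15');s=observe();print(s['position'])
for n in('shaker','jar'):
  for d in silhouettes(n,w): b=ebox(d);print(n,d['confidence'],b,fit(n,[(w,b)]))
E
```

```text
time_s: 25.2
position: [0.4733, -0.3552, 0.1926]
tool_rot: [[0.001, 1.0, -0.002], [1.0, -0.001, 0.002], [0.002, -0.002, -1.0]]
ft_force: [0.4, -0.5, 0.4]
grip_width: 0.0849
[ 0.47378084 -0.35511426  0.19385298]
shaker 0.92 [183.  67. 251. 130.] (array([ 0.42163606, -0.28097827]), array([ 1.2,  1.3, -3. , -2. ]))
shaker 0.69 [205. 244. 258. 323.] (array([ 0.42788996, -0.44623298]), array([ 0.2,  1.8, -0.2, -1.2]))
shaker 0.62 [252. 160. 309. 226.] (array([ 0.47257614, -0.35862988]), array([ 2. ,  1.4, -2. , -1.1]))
jar 0.81 [ 54.  93. 160. 167.] (array([ 0.33308116, -0.30439692]), array([-1. , -1.2,  2.1,  2.3]))
```

View pics/w15.png

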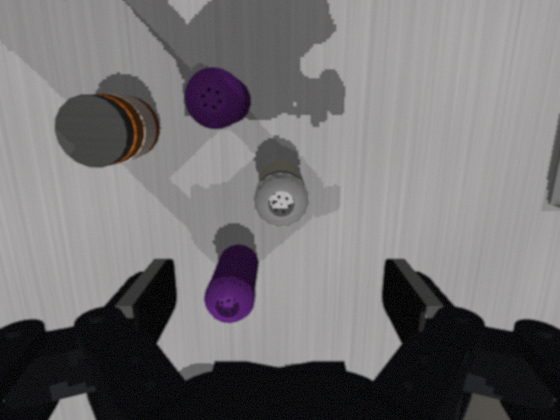

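White shaker at (280,193); the purple ones at (216,98) and (232,287) stay put. The purple/white distinction is unmistakable in this close wrist view, so I'm grasping the white one.

```bash
python3 -m crank '{"slide":[[-0.0037,-0.001,0.02],[-0.0037,-0.001,0.06],[-0.0037,-0.001,0.1],[-0.0037,-0.001,0.135],[-0.0037,-0.001,0.155],[-0.0037,-0.001,0.165],[-0.0037,-0.001,0.165],[-0.0037,-0.001,0.165]],"roll":[0,0,0,0,0,0,0,0],"grip":[0.068,0.068,0.068,0.068,0.068,0.068,0.068,0.068]}'
python3 -m crank '{"slide":[[0,0,0],[0,0,0],[0,0,0],[0,0,0],[0,0,0],[0,0,0],[0,0,0],[0,0,0]],"roll":[0,0,0,0,0,0,0,0],"grip":[0.05,0.03,0.03,0.03,0.03,0.03,0.03,0.03]}' 40
```

```text
time_s: 26.15
position: [0.4732, -0.36, 0.0298]
tool_rot: [[0.001, 1.0, 0.002], [1.0, -0.001, -0.002], [-0.002, 0.002, -1.0]]
ft_force: [0.6, 0.0, 0.0]
grip_width: 0.0677
time_s: 26.95
position: [0.4732, -0.3601, 0.0296]
tool_rot: [[0.001, 1.0, 0.002], [1.0, -0.001, -0.002], [-0.002, 0.002, -1.0]]
ft_force: [0.8, 1.1, 6.4]
grip_width: 0.0416
```

```bash
python3 -m crank '{"slide":[[0,0,-0.02],[0,0,-0.06],[0,0,-0.11],[0,0,-0.16],[0.0,0,-0.2],[0.03,0.001,-0.21],[0.07,0.001,-0.21],[0.115,0.001,-0.21]],"roll":[0,0,0,0,0,0,0,0],"grip":[0.03,0.03,0.03,0.03,0.03,0.03,0.03,0.03]}'
python3 -m crank '{"slide":[[0.045,0,0],[0.09,0.001,0],[0.135,0.002,0],[0.18,0.003,0],[0.2,0.003,0.01],[0.2,0.003,0.05],[0.2,0.003,0.09],[0.2,0.003,0.11]],"roll":[0,0,0,0,0,0,0,0],"grip":[0.03,0.03,0.03,0.03,0.03,0.03,0.03,0.03]}'
python3 -m crank '{"slide":[[0,0,0.01],[0,0,0.02],[0,0,0.02],[0,0,0.02],[0,0,0.02],[0,0,0.02],[0,0,0.02],[0,0,0.02]],"roll":[0,0,0,0,0,0,0,0],"grip":[0.03,0.03,0.03,0.03,0.03,0.03,0.03,0.03]}'
python3 - <<'E'
from h import *
w=get_image('wrist');save(w,'w16');s=observe();print(s['position'])
t=get_image('scene');cv2.imwrite('pics/s16.png',cv2.resize(t['frame'][140:300,160:360,::-1],None,fx=4,fy=4))
E
```

```text
time_s: 27.75
position: [0.4732, -0.2438, 0.2385]
tool_rot: [[0.003, 1.0, 0.0], [1.0, -0.003, -0.0], [-0.0, 0.0, -1.0]]
ft_force: [1.0, 0.4, -0.6]
grip_width: 0.0409
time_s: 28.55
position: [0.4753, -0.0439, 0.1258]
tool_rot: [[0.0, 1.0, -0.004], [1.0, -0.0, 0.001], [0.001, -0.004, -1.0]]
ft_force: [0.4, -0.1, -0.8]
grip_width: 0.0417
time_s: 29.35
position: [0.4769, -0.0446, 0.1085]
tool_rot: [[0.001, 1.0, 0.0], [1.0, -0.001, -0.0], [-0.0, 0.0, -1.0]]
ft_force: [0.4, 0.0, -1.5]
grip_width: 0.0418
[ 0.47684573 -0.04463573  0.10842233]
```

View pics/s16.png

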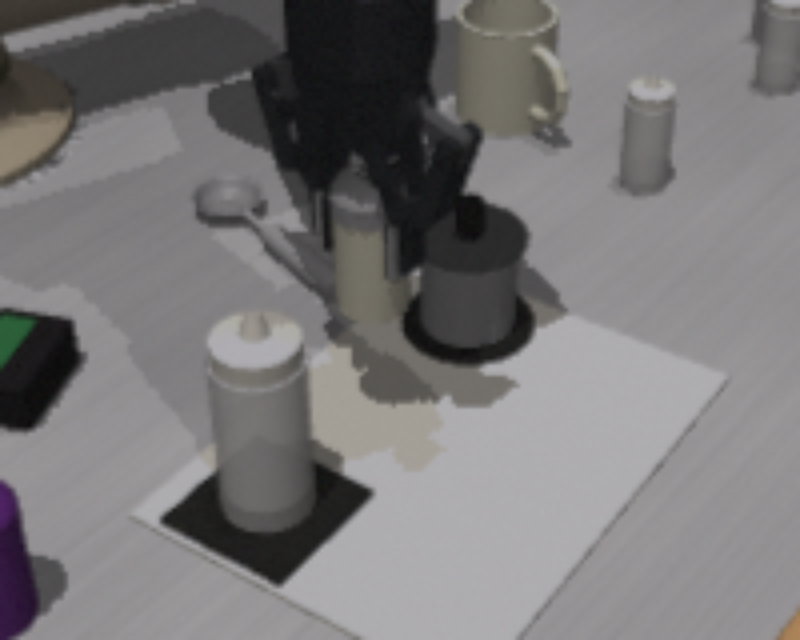

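View pics/w16.png

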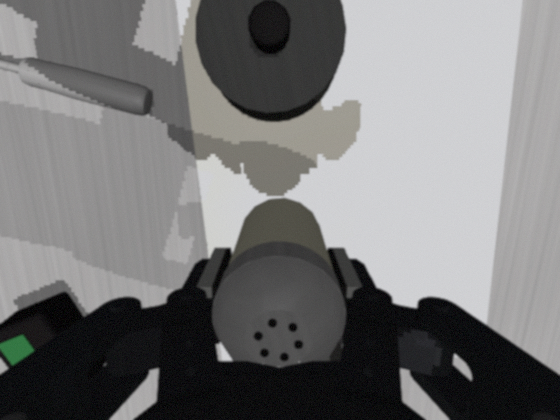

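```bash
python3 -m crank '{"slide":[[0,0,0.03],[0,0,0.055],[0,0,0.068],[0,0,0.073],[0,0,0.075],[0,0,0.076],[0,0,0.0765],[0,0,0.0765]],"roll":[0,0,0,0,0,0,0,0],"grip":[0.03,0.03,0.03,0.03,0.03,0.03,0.03,0.03]}'
```

```text
time_s: 30.25
position: [0.4772, -0.0447, 0.0326]
tool_rot: [[0.001, 1.0, 0.002], [1.0, -0.001, -0.001], [-0.001, 0.002, -1.0]]
ft_force: [-0.7, 1.2, 3.4]
grip_width: 0.0419
```

```bash
python3 -m crank '{"slide":[[0,0,0.0005],[0,0,0.0005],[0,0,0.0005],[0,0,-0.03],[0,0,-0.07],[0,0,-0.12],[0,0,-0.165],[0,0,-0.21]],"roll":[0,0,0,0,0,0,0,0],"grip":[0.05,0.068,0.068,0.068,0.068,0.068,0.068,0.068]}'
python3 - <<'E'
from h import *
w=get_image('wrist');save(w,'w17');s=observe();print(s['position'])
for n,z in(('shaker',.003),('lid',.067),('bottle',.007)):
  for d in silhouettes(n,w)[:2]: b=ebox(d);print(n,d['confidence'],b,fit(n,[(w,b)],z))
E
```

```text
time_s: 31.05
position: [0.4764, -0.0444, 0.2439]
tool_rot: [[0.001, 1.0, 0.0], [1.0, -0.001, -0.0], [-0.0, 0.0, -1.0]]
ft_force: [-0.0, -0.8, -0.7]
grip_width: 0.0679
[ 0.47875425 -0.04518601  0.25088244]
shaker 0.66 [222. 336. 257. 362.] (array([ 0.43280818, -0.22117064]), array([ -1.6, -41.1,   5.5,   2.9]))
shaker 0.62 [257. 149. 304. 204.] (array([ 0.47604213, -0.04362986]), array([ 0.7,  1.3, -0.7, -1. ]))
lid 0.79 [233.  20. 317. 110.] (array([0.47130343, 0.05635584]), array([-0.5, -0.4,  0.5,  0.5]))
```

View pics/w17.png

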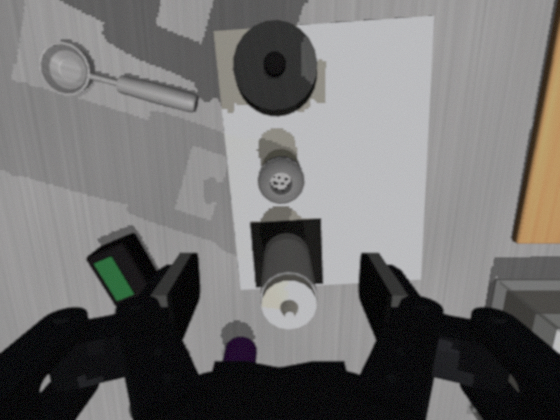

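```bash
python3 -m crank '{"slide":[[-0.035,-0.02,0],[-0.07,-0.04,0],[-0.105,-0.06,0],[-0.14,-0.08,0],[-0.175,-0.1,0],[-0.21,-0.12,0],[-0.245,-0.14,0],[-0.26,-0.145,0]],"roll":[0.14,0.28,0.42,0.56,0.7,0.84,0.98,1.12],"grip":[0.085,0.085,0.085,0.085,0.085,0.085,0.085,0.085]}'
python3 -m crank '{"slide":[[0,0,0.02],[0,0,0.04],[0,0,0.06],[0,0,0.06],[0,0,0.06],[0,0,0.06],[0,0,0.06],[0,0,0.06]],"roll":[0.14,0.28,0.4,0.45,0.45,0.45,0.45,0.45],"grip":[0.085,0.085,0.085,0.085,0.085,0.085,0.085,0.085]}'
python3 - <<'E'
from h import *
w=get_image('wrist');save(w,'w18');s=observe();print(s['position'])
for n in('jar','shaker'):
  for d in silhouettes(n,w)[:2]: b=ebox(d);print(n,d['confidence'],b,fit(n,[(w,b)]))
E
```

```text
time_s: 32.05
position: [0.3295, -0.3064, 0.24]
tool_rot: [[0.904, 0.427, -0.002], [0.427, -0.904, 0.003], [-0.001, -0.003, -1.0]]
ft_force: [0.8, 0.1, -0.2]
grip_width: 0.0852
time_s: 32.85
position: [0.3316, -0.3045, 0.1818]
tool_rot: [[1.0, 0.001, 0.0], [0.001, -1.0, -0.0], [0.0, 0.0, -1.0]]
ft_force: [0.3, -0.9, 0.0]
grip_width: 0.0853
[ 0.33156028 -0.30448597  0.18187921]
jar 0.86 [244. 149. 315. 232.] (array([ 0.33256274, -0.3045767 ]), array([-2.2, -1. ,  2.2,  1. ]))
shaker 0.82 [415.  23. 521.  94.] (array([ 0.4308495 , -0.44587912]), array([ 2.5,  0.7, -1. , -1.7]))
shaker 0.79 [213.  29. 277.  99.] (array([ 0.42690984, -0.27988814]), array([ 1. ,  0.8, -1.7, -2.3]))
```

View pics/w18.png

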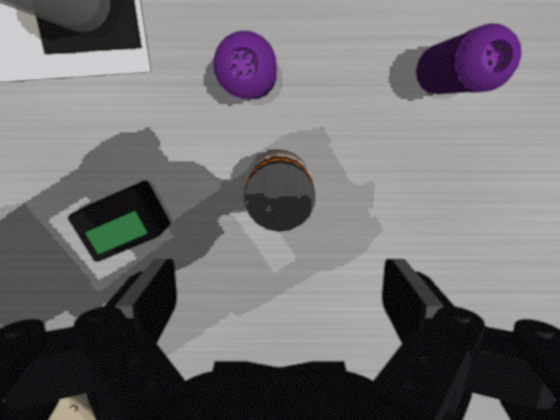

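```bash
python3 -m crank '{"slide":[[0.001,0,0.03],[0.001,0,0.07],[0.001,0,0.11],[0.001,0,0.14],[0.001,0,0.155],[0.001,0,0.156],[0.001,0,0.156],[0.001,0,0.156]],"roll":[0,0,0,0,0,0,0,0],"grip":[0.085,0.085,0.085,0.085,0.085,0.085,0.085,0.085]}'
python3 -m crank '{"slide":[[0,0,0],[0,0,0],[0,0,0],[0,0,0],[0,0,0],[0,0,0],[0,0,0],[0,0,0]],"roll":[0,0,0,0,0,0,0,0],"grip":[0.06,0.045,0.045,0.045,0.045,0.045,0.045,0.045]}' 40
```

```text
time_s: 33.8
position: [0.3329, -0.305, 0.0268]
tool_rot: [[1.0, -0.0, 0.001], [-0.0, -1.0, -0.002], [0.001, 0.002, -1.0]]
ft_force: [0.6, -0.5, 0.1]
grip_width: 0.0848
time_s: 34.6
position: [0.3327, -0.3047, 0.0267]
tool_rot: [[1.0, -0.0, 0.001], [-0.0, -1.0, -0.001], [0.001, 0.001, -1.0]]
ft_force: [-1.7, 0.2, 7.7]
grip_width: 0.0551
```

```bash
python3 -m crank '{"slide":[[0,0,-0.02],[0,0,-0.06],[0,0,-0.11],[0,0,-0.16],[0,0,-0.2],[0.03,-0.02,-0.2],[0.065,-0.045,-0.2],[0.1,-0.07,-0.2]],"roll":[0,0,0,0,0,0,0,0],"grip":[0.045,0.045,0.045,0.045,0.045,0.045,0.045,0.045]}'
python3 -m crank '{"slide":[[0.035,-0.025,0],[0.07,-0.05,0],[0.11,-0.075,0],[0.144,-0.097,0],[0.144,-0.097,0.02],[0.144,-0.097,0.06],[0.144,-0.097,0.1],[0.144,-0.097,0.12]],"roll":[0,0,0,0,0,0,0,0],"grip":[0.045,0.045,0.045,0.045,0.045,0.045,0.045,0.045]}'
python3 -m crank '{"slide":[[0,0,0],[0,0,0],[0,0,0],[0,0,0],[0,0,0],[0,0,0],[0,0,0],[0,0,0]],"roll":[0,0,0,0,0,0,0,0],"grip":[0.045,0.045,0.045,0.045,0.045,0.045,0.045,0.045]}'
python3 - <<'E'
from h import *
w=get_image('wrist');save(w,'w19');s=observe();print(s['position'])
z=s['position'][2]-.0267
for d in silhouettes('jar',w)[:1]: b=ebox(d);print(d['confidence'],b,fit('jar',[(w,b)],z))
t=get_image('scene');cv2.imwrite('pics/s19.png',cv2.resize(t['frame'][140:300,160:360,::-1],None,fx=4,fy=4))
E
```

```text
time_s: 35.4
position: [0.4332, -0.2334, 0.226]
tool_rot: [[1.0, -0.001, -0.0], [-0.001, -1.0, 0.0], [-0.0, -0.0, -1.0]]
ft_force: [0.2, -0.7, -3.4]
grip_width: 0.0549
time_s: 36.2
position: [0.5747, -0.1366, 0.102]
tool_rot: [[1.0, 0.0, -0.006], [0.0, -1.0, 0.003], [-0.006, -0.003, -1.0]]
ft_force: [0.1, 0.6, -3.2]
grip_width: 0.0547
time_s: 37.0
position: [0.5766, -0.1375, 0.1059]
tool_rot: [[1.0, -0.0, 0.0], [-0.0, -1.0, -0.0], [0.0, 0.0, -1.0]]
ft_force: [-1.2, 0.6, -3.1]
grip_width: 0.055
[ 0.57657701 -0.13751044  0.10582758]
0.68 [196. 190. 364. 368.] (array([ 0.58630973, -0.13756906]), array([ -6.9, -22.7,   6.7,   5.6]))
```

View pics/s19.png

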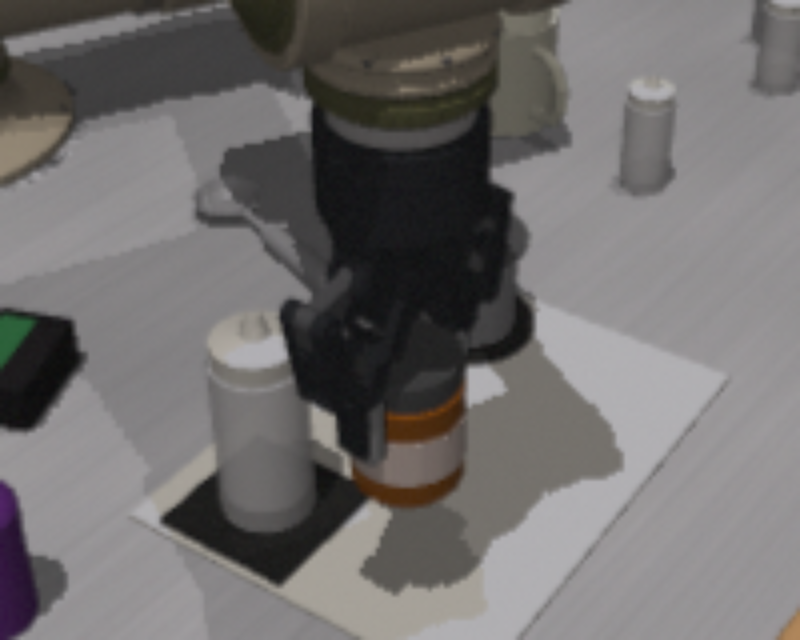

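View pics/w19.png

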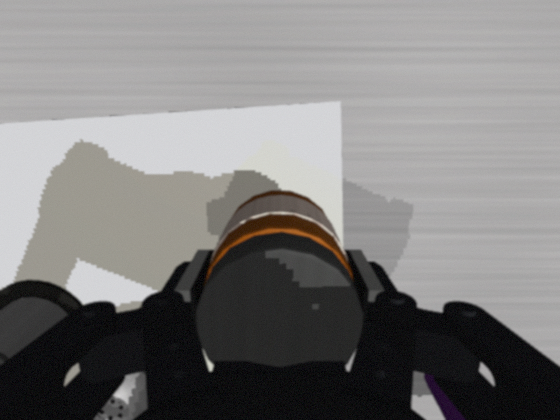

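```bash
python3 -m crank '{"slide":[[0,0,0.03],[0,0,0.055],[0,0,0.068],[0,0,0.073],[0,0,0.075],[0,0,0.076],[0,0,0.077],[0,0,0.077]],"roll":[0,0,0,0,0,0,0,0],"grip":[0.045,0.045,0.045,0.045,0.045,0.045,0.045,0.045]}'
python3 -m crank '{"slide":[[0,0,0],[0,0,0],[0,0,0],[0,0,-0.03],[0,0,-0.07],[0,0,-0.12],[0,0,-0.16],[0,0,-0.2]],"roll":[0,0,0,0,0,0,0,0],"grip":[0.07,0.08,0.08,0.08,0.08,0.08,0.08,0.08]}'
python3 -m crank '{"slide":[[-0.02,-0.01,-0.01],[-0.05,-0.03,-0.03],[-0.08,-0.05,-0.05],[-0.11,-0.07,-0.07],[-0.12,-0.09,-0.1],[-0.12,-0.09,-0.1],[-0.12,-0.09,-0.1],[-0.12,-0.09,-0.1]],"roll":[0,0,0,0,0,0,0,0],"grip":[0.08,0.08,0.08,0.08,0.08,0.08,0.08,0.08]}'
python3 - <<'E'
from h import *
w=get_image('wrist');save(w,'w20');s=observe();print(s['position'])
R={}
for n,z in(('jar',.003),('shaker',.003),('bottle',.007),('pot',.007),('lid',.067),('mug',0)):
  for d in silhouettes(n,w)[:3]:
    b=ebox(d);print(n,round(d['confidence'],2),b,fit(n,[(w,b)],z))
for n,z in(('pad_square',.007),('mat',.003)):
  for d in silhouettes(n,w)[:1]:
    m=d['pixels'].astype(np.uint8);c=max(cv2.findContours(m,0,2)[0],key=cv2.contourArea)
    W=np.array([ray(w,u,v,z)[:2] for u,v in c[:,0]],np.float32)
    print(n,d['confidence'],ebox(d),cv2.minAreaRect(W))
t=get_image('scene');save(t,'s20')
E
```

```text
time_s: 37.95
position: [0.5771, -0.1377, 0.0297]
tool_rot: [[1.0, -0.0, 0.002], [-0.0, -1.0, -0.001], [0.002, 0.001, -1.0]]
ft_force: [-0.4, -1.1, -0.3]
grip_width: 0.0548
time_s: 38.75
position: [0.5763, -0.1374, 0.231]
tool_rot: [[1.0, -0.0, 0.001], [-0.0, -1.0, -0.0], [0.001, 0.0, -1.0]]
ft_force: [1.4, -0.4, 0.0]
grip_width: 0.0802
time_s: 39.55
position: [0.4567, -0.0478, 0.3277]
tool_rot: [[1.0, -0.001, -0.002], [-0.001, -1.0, 0.001], [-0.002, -0.001, -1.0]]
ft_force: [0.3, -0.7, -0.2]
grip_width: 0.0801
[ 0.45670772 -0.04791854  0.32758884]
jar 0.77 [329.  25. 390.  85.] (array([ 0.57483483, -0.13623686]), array([-1.3, -0.5,  0.9,  0.9]))
shaker 0.73 [254. 127. 292. 168.] (array([ 0.47422177, -0.04042283]), array([ 0.4,  0.4, -0.4, -0.3]))
shaker 0.63 [434. 166. 497. 210.] (array([ 0.42290976, -0.28156272]), array([ 0.8,  0.1, -0.6, -0.1]))
shaker 0.54 [553. 168. 560. 190.] (array([ 0.44153558, -0.35286738]), array([-63.9, -15.7,   1.6,   4.6]))
bottle 0.83 [  0. 134.  54. 169.] (array([0.48224529, 0.21643747]), array([ -1.3, -16.7,  44. ,   2.3]))
bottle 0.71 [332. 118. 397. 171.] (array([ 0.4820336, -0.1432221]), array([ 0.3, -0.6, -0.2,  0.5]))
pot 0.48 [209. 128. 223. 154.] (array([0.49270148, 0.0043109 ]), array([ -1.8, -22.4,  39.4,   5.4]))
pot 0.34 [320. 103. 385. 169.] (array([ 0.48700251, -0.13650173]), array([ 4.3,  7.2, -1.6, -4.7]))
lid 0.61 [157. 121. 220. 184.] (array([0.47028545, 0.05645028]), array([-0.3, -0.1,  0.3,  0.1]))
mug 0.91 [  0. 204.  70. 298.] (array([0.33258628, 0.2543971 ]), array([-1.5, 13. , 27.2, -1.7]))
pad_square 0.6 [320. 102. 385. 169.] ((0.48392796516418457, -0.14308524131774902), (0.08229734003543854, 0.0824584811925888), 3.6700873374938965)
mat 0.57 [149.   0. 389. 191.] ((0.5278364419937134, -0.04004660248756409), (0.2207108736038208, 0.29094523191452026), 3.820626974105835)
```

View pics/s20.png

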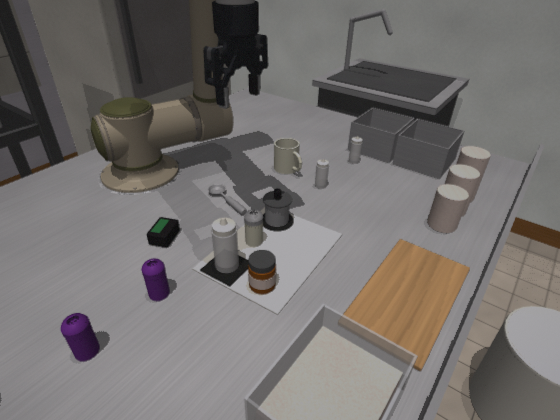

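View pics/w20.png

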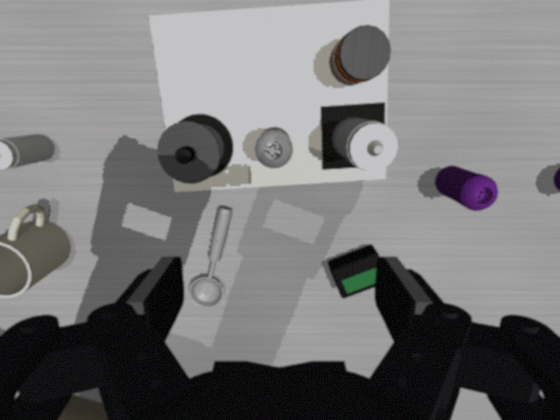

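```bash
python3 -m crank '{"slide":[[0.01,0,0.02],[0.02,0,0.04],[0.02,-0.003,0.06],[0.02,-0.003,0.06],[0.02,-0.003,0.06],[0.02,-0.003,0.06],[0.02,-0.003,0.06],[0.02,-0.003,0.06]],"roll":[0,0,0,0,0,0,0,0],"grip":[0.08,0.08,0.08,0.08,0.08,0.08,0.08,0.08]}'
python3 - <<'E'
from h import *
w=get_image('wrist');save(w,'w21');t=get_image('scene')
for p in(w,t):
 for n,z in(('jar',.003),('shaker',.003),('bottle',.007),('pot',.007),('lid',.067),('mug',0)):
  for d in silhouettes(n,p)[:2]:
    b=ebox(d);x,e=fit(n,[(p,b)],z)
    if abs(e).max()<6: print(n,round(d['confidence'],2),x.round(4),e)
 for n,z in(('pad_square',.007),('mat',.003)):
  for d in silhouettes(n,p)[:1]:
    m=d['pixels'].astype(np.uint8);c=max(cv2.findContours(m,0,2)[0],key=cv2.contourArea)
    W=np.array([ray(p,u,v,z)[:2] for u,v in c[:,0]],np.float32)
    print(n,d['confidence'],cv2.minAreaRect(W))
E
```

```text
time_s: 40.85
position: [0.4767, -0.0446, 0.2694]
tool_rot: [[1.0, -0.0, 0.001], [-0.0, -1.0, -0.0], [0.001, 0.0, -1.0]]
ft_force: [-0.1, 0.7, -0.5]
grip_width: 0.0803
jar 0.84 [ 0.575  -0.1363] [-2.2 -0.4  1.1  0.6]
shaker 0.72 [ 0.4229 -0.2833] [ 1.9  0.5 -1.1 -0.5]
bottle 0.82 [ 0.4812 -0.1442] [ 1.2  0.7 -0.7 -0.6]
lid 0.59 [0.4704 0.0568] [-0.5 -0.   0.5  0.1]
pad_square 0.94 ((0.4843128025531769, -0.14351461827754974), (0.08246787637472153, 0.08163928240537643), 2.225599765777588)
mat 0.76 ((0.5275656580924988, -0.040644243359565735), (0.22033676505088806, 0.2906753122806549), 3.6103572845458984)
jar 0.71 [ 0.5815 -0.1361] [ 0.2 -0.1 -0.2  0.1]
shaker 0.79 [ 0.4315 -0.4419] [ 0.6  0.4 -0.7 -0.3]
shaker 0.75 [ 0.4794 -0.0391] [ 0.   0.3 -0.  -0.2]
bottle 0.87 [ 0.4874 -0.1401] [-0.4 -0.8  0.5  0.6]
pot 0.45 [ 0.5786 -0.1341] [-1.2  0.8  1.2 -0.8]
lid 0.91 [0.4766 0.0565] [-0.4 -0.8  0.4  0.6]
mug 0.77 [0.341  0.2943] [ 1.1 -0.4 -1.   0.4]
pad_square 0.72 ((0.4889821708202362, -0.14422091841697693), (0.08319373428821564, 0.0838000476360321), 3.1774537563323975)
mat 0.91 ((0.5329347848892212, -0.04172396659851074), (0.2204258292913437, 0.2936437726020813), 3.839531660079956)
```

View pics/w21.png

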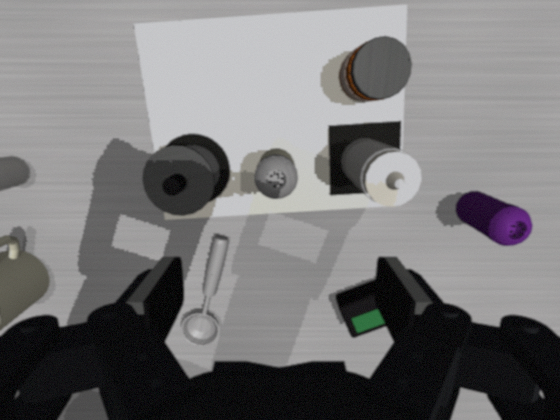

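```bash
python3 -c "
from rig import *
close_job();print(observe()['time_s'])"
```

```text
the job is handed in; nothing more can be done
the job is handed in; nothing more can be done
```

I set up the station in the order asked and handed it in at about 41 s. The gripper was open and well above everything.

| Item | What the last views showed |
|---|---|
| Pot | Within about 1 mm of the round pad's centre. |
| Lid | Centred on the pot to about 1 mm. |
| Bottle (the 52×128 mm one) | About 1 mm off the square pad's centre right after release; later views gave 2–4 mm. |
| Shaker (the white one) | Just after release it was within about 1.5 mm of midway. The last wrist view that found it, and the scene view, put it 3–4 mm off (towards the pot and the robot). |
| Jar | Straight behind the bottle, with a gap of about 4 cm (39–40 mm). Its direction differs from the mat's by less than 2°. |

Everything is upright. The mug's scene-camera position came out the same as at the start. The purple shakers and small bottles were not touched.

**Disagreements:** The scene camera gives x readings about 5–6 mm larger than the wrist camera, for the mat and the objects alike. I judged positions by comparing items within one picture. In the last wrist view the network did not report the placed shaker, so its 3–4 mm offset comes from the wrist view before that and the final scene view. I left it rather than risk disturbing it.

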